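# Select third feed speed on the thickness sander

## Task

The feed lever of the bench sander stands somewhere along the left leg of its H-shaped gate. Push it with shut fingertips to the crossbar of the H, across to the right leg, then forward (away from you) fully home into the third slot, the far right one with three rivets beside it. Only push: do not take the lever between the fingers, leave the glue bottle, the screwdriver and the steel cup where they are, and move the hand clear at the end.

Things in the scene. Friction and masses are not known exactly. Their poses are not given: they have to be found in the camera images.
- machine: Fixed grey bench drum sander. Origin: on the bench under the centre of its gearbox (170 x 170 mm, 112 high, H-gate in its steel top plate). x forward, away from the operator; y left; z up; yaw up to +-0.3 rad. To its left: feed bed, x +-182 mm, y 85 to 395, 80 high; on it the drum hood, x +-75, y 115 to 385, top at 195; then a motor to y 490.
- gate (a point): Centre of the H, on the plate's top, 112 mm above the bench; axes as machine. The legs run along x at y = +-22 mm and end at x = +-34 mm; the crossbar at x = 0 joins them. Slots 18 to 19 mm wide, stem 12 mm thick. Black rivets beside the slots count them: 1 far left, 2 near left, 3 far right, 4 near right.
- knob (a point): Centre of the lever's black ball knob, 44 mm across, on a steel stem 12 mm thick (z axis up the stem), 182 mm from a pivot that lies 20 mm above machine's origin. In machine axes, f = lever_fore, s = lever_side, mm: x = 182 cos s sin f, y = -182 sin s, z = 20 + 182 cos s cos f. A 22 mm thick collar, 12 high, sits under the ball.
- lever_fore (a joint): Lever's lean along x of machine, rad: -0.28 fully back (to the operator), 0 in the crossbar, +0.28 fully forward. Friction holds it where it is left; about 3 N at the knob moves it. It can pass across only within about +-0.035 of 0. It starts anywhere from back to forward.
- lever_side (a joint): Lean of the lever sideways, rad: -0.24 in the left leg (y +), +0.24 in the right leg (y -). Same friction. Held within about 0.03 rad of either end while the lever is out of the crossbar. At the start it is in the left leg.
- glue: White glue bottle with a thin green nozzle, 54 mm in diameter, 160 mm high, loose, standing on the bench to the right of the gearbox. Origin: centre of its underside. Not to be moved.
- tin: Open steel cup, 64 mm across the rim, 70 mm high, loose, standing on the bench beyond the gearbox. Origin: centre of its underside. Not to be moved.
- screwdriver: Screwdriver with a wooden handle, 200 mm long, loose, lying on the bench to the right and in front of the gearbox. Origin: underside, near its middle. Not to be moved.

How it is judged:
By the outcome, as a careful person would: the job done as asked, in the order asked, and still so for the second after the job is handed in, with the robot touching nothing.
It also fails if it takes over 48 s, if anything falls off the work surface, if the arm or the gripper's body presses on something with over 40 N, if the wrist force passes 120 N, or if a joint passes its speed limit or range.

## Robot

A 7-joint arm with a two-finger parallel gripper is mounted at the origin on the work surface. World frame = base frame: x ahead of the robot, y to its left, z up, the work surface at z = 0. Lengths are in mm, angles in rad, forces in N, time in s.
With the tool pointing down it reaches from about 400 to 900 mm from the base axis. Payload 5.5 kg.
Tool frame: the origin (TCP) lies midway between the tips of the shut fingers; the grasp point (between the pads) lies 19 mm behind it; z points along the fingers, y is the line along which they close (so a half turn about z gives the same grasp; the last joint's range is limited). The gripper opens to 85 mm and grips with 20 to 120 N. Pads are 22 mm wide; open, the fingers measure 114 mm over their backs; the gripper's body (76 mm by 85 mm) begins 54 mm behind the grasp point. The pads swing forward as they close: fully open they stand 13 mm farther back than shut.
Start: joints at [1.51, 0.501, -0.427, 1.55, 0.221, 1.138, -0.21], TCP at [206.844, -616.21, 231.31] pointing down, gripper open.
Joint ranges: [-2.88, 2.88], [-0.31, 2.03], [-1.54, 1.56], [0.2, 2.42], [-1.41, 4.55], [0.19, 2.02], [-2.57, 2.57]. Speed limits (rad/s): [2.57, 2.57, 3.14, 3.14, 3.14, 3.14, 3.14].

## Interface

Orientations are given as a rotation vector (axis times angle).
In Python, from station import sense, optics, ctrl gives the robot as it stands.
- The arm moves only by the tool send_rows, never from a script. Its argument "targets" is a list of rows, each a list of 3 entries, a list of its own where there are three numbers: the turn, a rotation vector about the tool's x, y, z in rad, then the shift along the tool's x, y, z in mm, then the finger opening in mm, from 0 to 85.4. A call has 1 to 5 rows; each row shifts and turns the commanded pose from where the row before left it, along the tool's axes as they then stand; what a row does not reach is not made up. A row lasts 1/10 s, in which the tool goes at most 50 mm and 8.59 degrees, less where a joint would pass 70% of its speed; a pose out of reach is approached as far as the arm can. A call with a gripper value outside its range is refused whole. The fingers move at their own pace and stop on an object; "newtons" is the grip in N (left out, the last holds). Time passes only in rows, so rows that do not move let the fingers close. It gives the time, the measured TCP pose, the force, the opening and the grip force at its end, in the units of the state.
- sense(): the state, without advancing time (a new reading comes with each control period).
- optics.camera(name): name is "side" or "top" or "wrist"; returns a dict with "pixels" (400x640x3 uint8, red, green, blue), "mtx" (3x3 intrinsics, pixels), "rvec" (rotation vector, rad) and "tvec" (3), from world to camera coordinates, as OpenCV has them. Camera axes: x right, y down, z forward; pixel columns grow to the right and rows downward; lengths in mm; the calibration is good to about 2 mm. The wrist camera is an equidistant fisheye: a pixel r from the principal point sees the ray r / f radians off the axis. A picture is of the moment at which its call begins. There is no depth.
- ctrl.hand_in(): hands the job in; it is judged then, once.
The state is a dict: "time_s": time; "qpos": joint angles; "qd": joint speeds; "joint_torque": joint torques, N m; "position": TCP position; "ee_rot": TCP orientation; "ft_force": force on the tool from outside, world axes, zero at the start; "moment": the same for the moment, N m; "width": finger opening in mm; "grip_force": force on a finger pad.
Only numpy, scipy, OpenCV 4.12 (cv2) and the standard library are available. Lean on these libraries where they do the work, as an engineer would, in place of code of your own. Each camera call takes 0.05 s, during which the arm holds its last target. There are 200 camera calls.

## Working session

There is one attempt and no reset: what is moved stays moved. The work goes in short steps, Python scripts to look and compute and a tool call to move; the robot and the scene stay as the last step left them, time stands still between calls to the robot, and variables do not carry over. Pictures are saved under pics/ and viewed, at most 10 in all, crops included, and the job is handed in when it is done.

Besides the shell and the picture viewer there is one more tool, called after "Emit:" in YAML: its name, and indented under it one key for each argument. send_rows: Moves the arm, as the interface text tells. Its arguments: {"type":"object","properties":{"targets":{"type":"array","items":{"type":"array"}},"newtons":{"type":"number"}},"required":["targets"]}

```bash
ls; mkdir -p pics; python3 - <<'E'
from station import sense, optics, ctrl
import cv2,pickle
s=sense();print({k:s[k] for k in('time_s','position','ee_rot','width','ft_force')})
d={}
for n in('side','top'):
    c=optics.camera(n);d[n]=c
    cv2.imwrite(f'pics/{n}0.png',c['pixels'][:,:,::-1]);print(n,c['mtx'],c['rvec'],c['tvec'])
pickle.dump(d,open('c0.pkl','wb'))
E
```

```text
pics
{'time_s': 0.0, 'position': array([ 206.52973994, -615.56147901,  230.24182435]), 'ee_rot': array([-3.09853125e+00, -5.06125799e-01,  3.92573916e-04]), 'width': 85.04591828497293, 'ft_force': array([-0.863862  ,  0.34199267, -1.25020535])}
side [[509.01175042   0.         314.92534336]
 [  0.         509.01175042 204.80764193]
 [  0.           0.           1.        ]] [ 0.23982579 -2.88656692  1.08678465] [504.82870521 238.35862238 990.10818484]
top [[378.45240062   0.         321.39663553]
 [  0.         378.45240062 194.96093426]
 [  0.           0.           1.        ]] [ 2.13218106 -2.07639007  0.22929518] [-132.78796886  562.27907135  692.64884136]
```

View pics/side0.png

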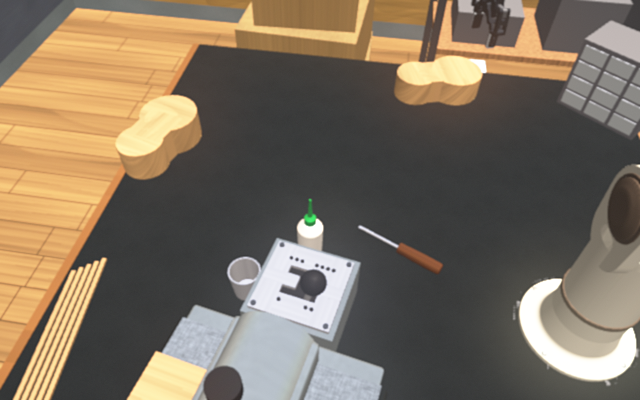

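View pics/top0.png

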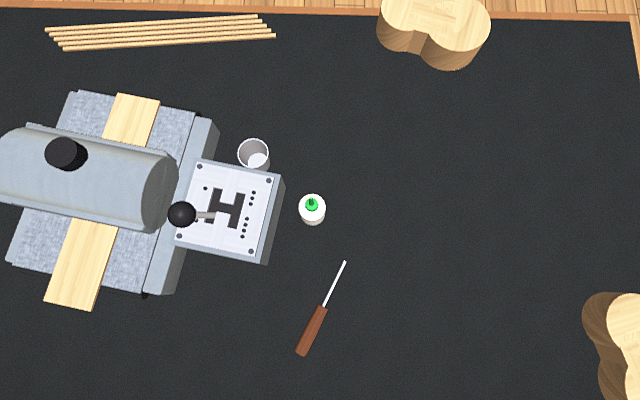

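The side view shows the knob at about (313,282) with the gearbox plate under it. In the top view the knob is at (182,214) and the plate's corner screws are at (199,166), (269,180), (179,237) and (250,252). The cup is at (254,153), the bottle at (312,208) and the screwdriver at (320,310).

```bash
cat > h.py <<'E'
import numpy as np,cv2
def ray(c,p):
    R=cv2.Rodrigues(c['rvec'])[0];t=np.array(c['tvec']).ravel()
    d=np.linalg.inv(c['mtx'])@np.array([p[0],p[1],1.]);d=R.T@d
    return -R.T@t,d/np.linalg.norm(d)
def plane(c,p,z):
    o,d=ray(c,p);return o+d*(z-o[2])/d[2]
def tri(a,b):
    A=np.zeros((3,3));v=np.zeros(3)
    for o,d in(a,b):
        P=np.eye(3)-np.outer(d,d);A+=P;v+=P@o
    x=np.linalg.solve(A,v);return x,[np.linalg.norm((np.eye(3)-np.outer(d,d))@(x-o)) for o,d in(a,b)]
def dark(c,roi,amin,th=60):
    x0,y0,x1,y1=roi;g=c['pixels'][y0:y1,x0:x1].max(2)
    n,l,s,ce=cv2.connectedComponentsWithStats((g<th).astype(np.uint8))
    return [(ce[i]+[x0,y0],s[i]) for i in range(1,n) if s[i,4]>=amin]
def circ(c,roi,th=60):
    x0,y0,x1,y1=roi;g=c['pixels'][y0:y1,x0:x1].max(2)
    m=cv2.morphologyEx((g<th).astype(np.uint8),cv2.MORPH_OPEN,np.ones((9,9)))
    k,_=cv2.findContours(m,0,2);k=max(k,key=cv2.contourArea)
    (x,y),r=cv2.minEnclosingCircle(k);return (x+x0,y+y0),r
E
python3 - <<'E'
import pickle;from h import *
d=pickle.load(open('c0.pkl','rb'));T,S=d['top'],d['side']
np.set_printoptions(precision=1,suppress=True)
for c,s in dark(T,(176,158,276,258),3,90): print(c,s[4],plane(T,c,112))
kt=circ(T,(162,195,202,235));ks=circ(S,(295,263,333,300));print(kt,ks)
print('knob',tri(ray(T,kt[0]),ray(S,ks[0])))
print('bottle top',plane(T,(311,203),160),tri(ray(T,(311,203)),ray(S,(310,210))),'cup',plane(T,(254,152),70),plane(S,(244,271),70))
print('side screws',[plane(S,p,112) for p in((282,243),(350,265),(252,301),(322,323))])
print('cam',ray(T,(0,0))[0],ray(S,(0,0))[0])
E
```

```text
[228.  160.6] 146 [616.5  60.7 112. ]
[272.  165.3] 100 [609.5 -23.3 112. ]
[177. 179.] 3 [577.9 153.5 112. ]
[204.7 188. ] 7 [562.   99.9 112. ]
[227.  206.6] 600 [527.8  55.4 112. ]
[253.2 192.2] 6 [556.4   9.  112. ]
[251.7 198. ] 7 [545.2  11.  112. ]
[184.6 213.9] 433 [512.1 132.3 112. ]
[274.6 203.1] 8 [536.7 -32.  112. ]
[250.  203.5] 6 [534.8  13.4 112. ]
[269.9 223. ] 41 [499.4 -25.3 112. ]
[246.4 218.2] 8 [507.1  18.2 112. ]
[209.4 220.6] 34 [500.9  85.6 112. ]
[245.  224.3] 7 [495.9  20.  112. ]
[243.5 230. ] 8 [485.3  21.9 112. ]
[273.1 247.8] 103 [454.5 -33.7 112. ]
[242.  236.3] 7 [473.8  23.8 112. ]
[264.2 245.5] 10 [458.3 -17.4 112. ]
[199.5 254.2] 223 [439.7  97.9 112. ]
[262.2 253.5] 4 [443.9 -14.7 112. ]
[264.8 256. ] 4 [439.6 -19.5 112. ]Traceback (most recent call last):
  File "<stdin>", line 5, in <module>
  File "h.py", line 20, in circ
    k,_=cv2.findContours(m,0,2);k=max(k,key=cv2.contourArea)
                                  ~~~^^^^^^^^^^^^^^^^^^^^^^^
ValueError: max() iterable argument is empty
```

```bash
python3 - <<'E'
import pickle;from h import *
d=pickle.load(open('c0.pkl','rb'));T,S=d['top'],d['side']
np.set_printoptions(precision=1,suppress=True)
kt=circ(T,(162,195,202,235),80);ks=circ(S,(290,258,336,304),80);print(kt,ks)
print('knob',tri(ray(T,kt[0]),ray(S,ks[0])))
print('bottle',tri(ray(T,(311,203)),ray(S,(310,218))),'cup',plane(T,(254,152),70),plane(S,(244,271),70))
print('screwdriver',[plane(T,p,15) for p in((345,261),(301,353))])
print('side screws',[plane(S,p,112) for p in((282,243),(350,265),(252,301),(322,323))])
print('top screws',[plane(T,p,112) for p in((199,166),(269,180),(179,237),(250,252))])
print('cam',ray(T,(0,0))[0],ray(S,(0,0))[0])
E
python3 - <<'E'
import cv2
a=cv2.imread('pics/top0.png')[150:270,160:290];b=cv2.imread('pics/side0.png')[230:340,235:365]
b=cv2.resize(b,(130,120))
cv2.imwrite('pics/z.png',cv2.resize(cv2.hconcat([a,b]),None,fx=3,fy=3,interpolation=2))
E
```

```text
Traceback (most recent call last):
  File "h.py", line 20, in circ
    k,_=cv2.findContours(m,0,2);k=max(k,key=cv2.contourArea)
                                  ~~~^^^^^^^^^^^^^^^^^^^^^^^
ValueError: max() iterable argument is empty
```

View pics/z.png

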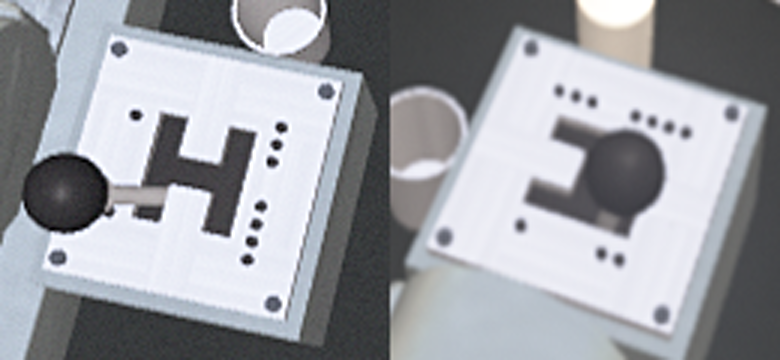

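The crop shows the lever standing in the near half of the left leg, leaning left and back. The knob is at (182,214) in the top view and (313,283) in the side view, and all four plate screws are clear in both.

```bash
python3 - <<'E'
import pickle;from h import *
d=pickle.load(open('c0.pkl','rb'));T,S=d['top'],d['side']
np.set_printoptions(precision=1,suppress=True)
k,e=tri(ray(T,(182,214)),ray(S,(313.3,282.9)));print('knob',k,e)
print('bottle',tri(ray(T,(311,203)),ray(S,(310,218))),'cup',plane(T,(254,152),70),plane(S,(244,271),70))
print('screwdriver',[plane(T,p,15) for p in((345,261),(301,353))])
a=np.array([plane(S,p,112) for p in((282,244.7),(349,264.5),(253.3,302.1),(325.3,326))])
b=np.array([plane(T,p,112) for p in((268.7,180.3),(251,251),(199.7,166),(179.3,235.7))])
print(a,b)
for q in(a,b):
    g=q.mean(0);v=q[0]+q[2]-q[1]-q[3];w=q[2]+q[3]-q[0]-q[1];yaw=np.arctan2(v[1],v[0]);y2=np.arctan2(-w[0],w[1])
    print(g,yaw,y2); y=(yaw+y2)/2
    R=np.array([[np.cos(y),-np.sin(y)],[np.sin(y),np.cos(y)]]);m=R.T@(k-g)[:2];print('knob in machine',m,'fs',np.arcsin(m[0]/182/np.cos(.24)),np.arcsin(-m[1]/182))
print('cam',ray(T,(0,0))[0],ray(S,(0,0))[0])
E
```

```text
knob [498.8 106.5 192.8] [np.float64(0.05342992073542537), np.float64(0.053429920735485546)]
bottle (array([539.4, -99. , 105.5]), [np.float64(0.561008666121445), np.float64(0.5610086661214132)]) cup [649.2  20.8  70. ] [647.3  25.1  70. ]
screwdriver [array([ 439.3, -169.4,   15. ]), array([260.9, -86.3,  15. ])]
[[579.7 -18.9 112. ]
 [447.6   5.  112. ]
 [603.8 112.2 112. ]
 [472.5 136.8 112. ]] [[580.  -18.6 112. ]
 [447.8   5.8 112. ]
 [604.4 113.4 112. ]
 [471.9 137.6 112. ]]
[525.9  58.8 112. ] -0.18193720951811618 -0.18401249482070162
knob in machine [-35.4  42. ] fs -0.20148961443677108 -0.23309742807520703
[526.   59.5 112. ] -0.18182868986046108 -0.1817384200706703
knob in machine [-35.3  41.3] fs -0.2010838398077819 -0.22890985287956564
cam [ 401.4 -121.8  798.5] [430.5 549.8 896.9]
```

Emit:
send_rows:
  targets:
    - [[0, 0, 0.126], [0, 0, 0], 0]
    - [[0, 0, 0.126], [0, 0, 0], 0]
    - [[0, 0, 0.127], [0, 0, 0], 0]
    - [[0, 0, 0.127], [0, 0, 0], 0]
    - [[0, 0, 0], [0, 0, 0], 0]
  newtons: 40

```text
time_s: 0.6
position: [206.7, -615.8, 230.8]
ee_rot: [-3.128, 0.287, 0.001]
ft_force: [-0.5, 0.5, -0.1]
width: 12.3
grip_force: 0.0
```

Emit:
send_rows:
  targets:
    - [[0, 0, 0], [20, -35, 0], 0]
    - [[0, 0, 0], [20, -35, 0], 0]
    - [[0, 0, 0], [20, -35, 0], 0]
    - [[0, 0, 0], [20, -35, 0], 0]
    - [[0, 0, 0], [20, -35, 0], 0]

```text
time_s: 1.1
position: [337.6, -460.8, 231.2]
ee_rot: [-3.129, 0.28, 0.0]
ft_force: [0.6, -0.5, 0.6]
width: -0.1
grip_force: 0.0
```

Emit:
send_rows:
  targets:
    - [[0, 0, 0], [0, -40, 0], 0]
    - [[0, 0, 0], [0, -40, 0], 0]
    - [[0, 0, 0], [0, -40, 0], 0]
    - [[0, 0, 0], [0, -40, 0], 0]
    - [[0, 0, 0], [0, -40, 0], 0]

```text
time_s: 1.6
position: [373.1, -263.9, 231.2]
ee_rot: [3.129, -0.28, -0.0]
ft_force: [0.8, -0.5, 0.9]
width: -0.4
grip_force: 0.0
```

Emit:
send_rows:
  targets:
    - [[0, 0, 0], [0, -40, 0], 0]
    - [[0, 0, 0], [0, -40, 0], 0]
    - [[0, 0, 0], [0, -40, 0], 0]
    - [[0, 0, 0], [0, -40, 0], 0]
    - [[0, 0, 0], [0, -40, 0], 0]

```text
time_s: 2.1
position: [409.3, -67.4, 231.4]
ee_rot: [3.128, -0.28, 0.001]
ft_force: [1.4, -0.5, 0.4]
width: -0.0
grip_force: 0.0
```

Emit:
send_rows:
  targets:
    - [[0, 0, 0], [0, -40, 0], 0]
    - [[0, 0, 0], [0, -40, 0], 0]
    - [[0, 0, 0], [0, -40, 0], 0]
    - [[0, 0, 0], [0, -40, 0], 0]
    - [[0, 0, 0], [0, -28, 0], 0]

```text
time_s: 2.6
position: [443.4, 118.9, 231.6]
ee_rot: [-3.129, 0.276, -0.001]
ft_force: [0.1, -0.2, -0.2]
width: 0.4
grip_force: 0.0
```

Emit:
send_rows:
  targets:
    - [[0, 0, 0], [0, 0, 25], 0]
    - [[0, 0, 0], [0, 0, 25], 0]
    - [[0, 0, 0], [0, 0, 0], 0]

```text
time_s: 2.9
position: [440.9, 115.6, 178.8]
ee_rot: [3.128, -0.279, -0.009]
ft_force: [0.5, -0.2, -0.1]
width: 0.2
grip_force: 0.0
```

Emit:
send_rows:
  targets:
    - [[0, 0, 0], [10, -1.5, 0], 0]
    - [[0, 0, 0], [8, -1.5, 0], 0]
    - [[0, 0, 0], [4, 0, 0], 0]
    - [[0, 0, 0], [4, 0, 0], 0]

```text
time_s: 3.3
position: [469.8, 114.4, 182.1]
ee_rot: [3.129, -0.286, -0.0]
ft_force: [-4.4, -0.3, 3.9]
width: -0.1
grip_force: 2.0
```

Emit:
send_rows:
  targets:
    - [[0, 0, 0], [5, 0, 0], 0]
    - [[0, 0, 0], [5, 0, 0], 0]
    - [[0, 0, 0], [5, 0, 0], 0]

```text
time_s: 3.6
position: [484.5, 111.4, 181.4]
ee_rot: [3.128, -0.286, -0.0]
ft_force: [-3.3, 0.1, 2.1]
width: 0.1
grip_force: 1.7
```

```bash
cat >> h.py <<'E'
G=np.array([526,59.]);Y=-.182;RM=np.array([[np.cos(Y),-np.sin(Y)],[np.sin(Y),np.cos(Y)]])
def mach(p): return RM.T@(np.array(p)[:2]-G)
def look(tag):
    from station import sense,optics
    s=sense();print('tcp',mach(s['position']).round(1),s['position'].round(1),s['ft_force'].round(1),s['time_s'])
    T,S=optics.camera('top'),optics.camera('side')
    a=T['pixels'][150:270,150:280,::-1];b=S['pixels'][230:350,235:365,::-1]
    cv2.imwrite(f'pics/{tag}.png',cv2.resize(cv2.hconcat([a,b]),None,fx=3,fy=3,interpolation=2))
    import pickle;pickle.dump({'top':T,'side':S},open(tag+'.pkl','wb'))
E
python3 -c "from h import *;look('p1')"
```

```text
tcp [-50.3  44. ] [484.5 111.4 181.4] [-3.3  0.1  2.1] 3.6
```

View pics/p1.png

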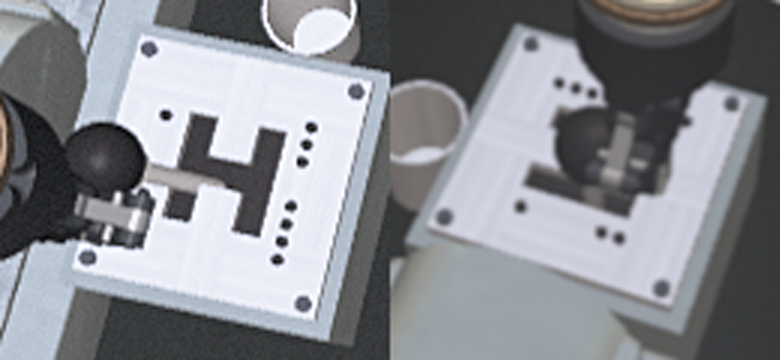

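The lever is moving forward. In the top view the knob is at about (185,202) and the fingertips are just behind it. The side view has the knob at about (318,283), partly hidden.

```bash
python3 - <<'E'
import pickle;from h import *
d=pickle.load(open('p1.pkl','rb'));p=plane(d['top'],(185,202.3),196);print(p,mach(p))
p=plane(pickle.load(open('c0.pkl','rb'))['top'],(182,214),192.8);print(p,mach(p))
E
```

```text
[517.63451231 102.51735942 196.        ] [-16.10382772  41.28448484]
[498.81957535 106.5408644  192.8       ] [-35.33625284  41.83609097]
```

Emit:
send_rows:
  targets:
    - [[0, 0, 0], [5, 0, 0], 0]
    - [[0, 0, 0], [5, 0, 0], 0]
    - [[0, 0, 0], [5, 0, 0], 0]
    - [[0, 0, 0], [1.5, 0, 0], 0]
    - [[0, 0, 0], [0, 0, 0], 0]

```text
time_s: 4.2
position: [501.2, 108.5, 181.3]
ee_rot: [-3.128, 0.286, -0.001]
ft_force: [-0.2, 0.2, 0.7]
width: 0.1
grip_force: 0.1
```

```bash
python3 -c "from h import *;look('p2')"
```

```text
tcp [-33.4  44.2] [501.2 108.5 181.3] [-0.2  0.2  0.7] 4.2
```

View pics/p2.png

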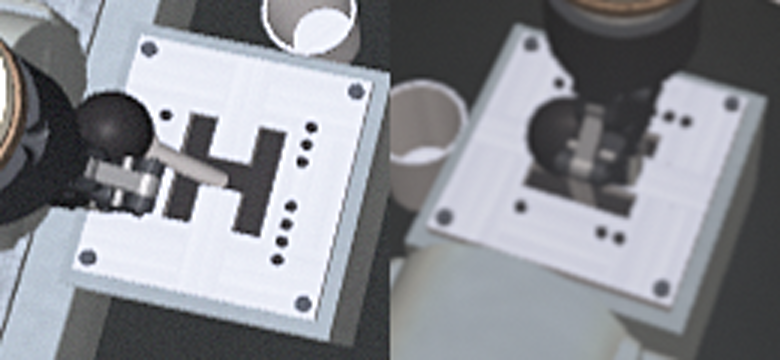

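The lever has reached the crossbar: the knob is at about (188,192) in the top view, which puts it near machine x = 0 to +1. Next I go round to its left side.

Emit:
send_rows:
  targets:
    - [[0, 0, 0], [-15, 0, 0], 0]
    - [[0, 0, 0], [-5, 0, -25], 0]
    - [[0, 0, 0], [0, 0, -25], 0]
    - [[0, 0, 0], [0, -22, 0], 0]
    - [[0, 0, 0], [0, -22, 0], 0]

```text
time_s: 4.8
position: [490.2, 155.1, 232.5]
ee_rot: [3.128, -0.29, 0.006]
ft_force: [0.1, -0.6, -0.6]
width: -0.1
grip_force: 0.0
```

Emit:
send_rows:
  targets:
    - [[0, 0, 0], [27, -1, 0], 0]
    - [[0, 0, 0], [26, 0, 0], 0]
    - [[0, 0, 0], [0, 0, 0], 0]

```text
time_s: 5.1
position: [544.6, 145.5, 231.2]
ee_rot: [-3.127, 0.291, -0.004]
ft_force: [0.9, 0.1, -0.9]
width: 0.2
grip_force: 0.0
```

```bash
python3 - <<'E'
import pickle;from h import *
d=pickle.load(open('p2.pkl','rb'));print(mach(plane(d['top'],(188,192),197)))
look('p3')
E
```

```text
[ 1.27379981 40.95875308]
tcp [ 2.6 88.4] [544.6 145.5 231.2] [ 0.9  0.1 -0.9] 5.1
```

View pics/p3.png

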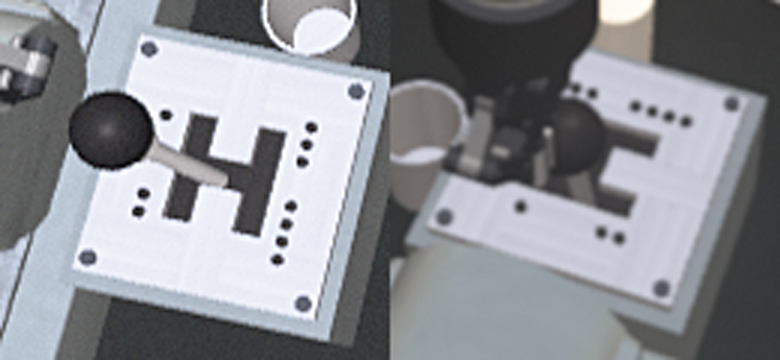

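The lever is clear of the hand, with the knob at about (187,193) in the top view, so it is centred on the crossbar. The fingers are to its left.

Emit:
send_rows:
  targets:
    - [[0, 0, 0], [-2, 0, 22], 0]
    - [[0, 0, 0], [0, 0, 22], 0]
    - [[0, 0, 0], [0, 0, 0], 0]
    - [[0, 0, 0], [0, 4, 0], 0]
    - [[0, 0, 0], [0, 4, 0], 0]

```text
time_s: 5.7
position: [538.1, 139.6, 188.6]
ee_rot: [-3.128, 0.285, -0.003]
ft_force: [0.6, -0.4, -0.5]
width: -0.0
grip_force: 0.0
```

Emit:
send_rows:
  targets:
    - [[0, 0, 0], [0, 6, 0], 0]
    - [[0, 0, 0], [0, 6, 0], 0]
    - [[0, 0, 0], [0, 6, 0], 0]
    - [[0, 0, 0], [0, 6, 0], 0]
    - [[0, 0, 0], [0, 6, 0], 0]

```text
time_s: 6.2
position: [532.4, 109.4, 187.6]
ee_rot: [-3.128, 0.286, -0.001]
ft_force: [1.1, 3.4, 1.7]
width: -0.1
grip_force: 1.7
```

Emit:
send_rows:
  targets:
    - [[0, 0, 0], [0, 6, 0], 0]
    - [[0, 0, 0], [0, 6, 0], 0]
    - [[0, 0, 0], [0, 6, 0], 0]

```text
time_s: 6.5
position: [528.7, 91.4, 187.1]
ee_rot: [3.128, -0.286, -0.001]
ft_force: [-0.0, 2.7, 1.6]
width: 0.1
grip_force: 1.4
```

Emit:
send_rows:
  targets:
    - [[0, 0, 0], [0, 6, 0], 0]
    - [[0, 0, 0], [0, 6, 0], 0]
    - [[0, 0, 0], [0, 6, 0], 0]
    - [[0, 0, 0], [0, 6, 0], 0]
    - [[0, 0, 0], [0, 5, 0], 0]

```text
time_s: 7.0
position: [523.4, 62.8, 187.0]
ee_rot: [3.128, -0.286, -0.001]
ft_force: [-0.5, 2.4, 0.7]
width: 0.2
grip_force: 1.2
```

Emit:
send_rows:
  targets:
    - [[0, 0, 0], [0, 4, 0], 0]
    - [[0, 0, 0], [0, 3, 0], 0]
    - [[0, 0, 0], [0, 0, 0], 0]

```text
time_s: 7.3
position: [522.1, 55.9, 187.0]
ee_rot: [3.128, -0.287, -0.001]
ft_force: [-0.3, -0.3, 0.6]
width: -0.1
grip_force: 0.2
```

```bash
python3 -c "from h import *;look('p4')"
```

```text
tcp [-3.3 -3.8] [522.1  55.9 187. ] [-0.3 -0.3  0.6] 7.3
```

View pics/p4.png

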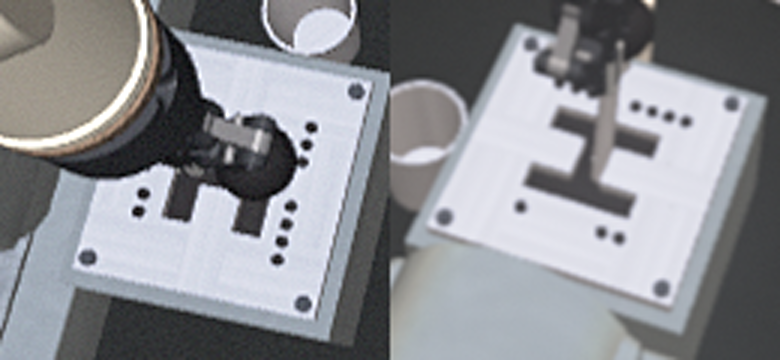

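The lever is moving across, with the knob at about (236,202) in the top view and the stem along the crossbar. I keep pushing until it meets the end of the slot.

Emit:
send_rows:
  targets:
    - [[0, 0, 0], [0, 2, 0], 0]
    - [[0, 0, 0], [0, 2, 0], 0]

```text
time_s: 7.6
position: [521.7, 53.3, 187.3]
ee_rot: [-3.128, 0.285, -0.0]
ft_force: [1.1, 2.3, -2.6]
width: -0.0
grip_force: 1.2
```

Emit:
send_rows:
  targets:
    - [[0, 0, 0], [0, 2, 0], 0]
    - [[0, 0, 0], [0, 2, 0], 0]

```text
time_s: 7.8
position: [521.3, 51.2, 187.4]
ee_rot: [-3.125, 0.283, -0.001]
ft_force: [2.3, 10.0, -3.6]
width: -0.0
grip_force: 4.8
```

```bash
python3 - <<'E'
import pickle;from h import *
d=pickle.load(open('p4.pkl','rb'));print(mach(plane(d['top'],(236,202.3),197)))
E
```

```text
[  0.8891931  -39.98550195]
```

The force rose to 10 N, so the lever is at the right end. Next I go round behind the knob.

Emit:
send_rows:
  targets:
    - [[0, 0, 0], [0, -16, 0], 0]
    - [[0, 0, 0], [0, -4, -22], 0]
    - [[0, 0, 0], [0, 0, -23], 0]
    - [[0, 0, 0], [-28, 0, 0], 0]
    - [[0, 0, 0], [-28, 0, 0], 0]

```text
time_s: 8.3
position: [469.7, 78.3, 233.0]
ee_rot: [3.128, -0.287, 0.002]
ft_force: [-0.6, 0.1, 0.4]
width: -0.3
grip_force: 0.0
```

Emit:
send_rows:
  targets:
    - [[0, 0, 0], [0, 27, 0], 0]
    - [[0, 0, 0], [0, 27, 0], 0]
    - [[0, 0, 0], [0, 0, 0], 0]
    - [[0, 0, 0], [0, 0, 25], 0]
    - [[0, 0, 0], [0, 0, 25], 0]

```text
time_s: 8.8
position: [460.8, 24.9, 182.6]
ee_rot: [3.127, -0.288, 0.004]
ft_force: [0.2, 0.1, 0.5]
width: -0.2
grip_force: 0.0
```

```bash
python3 -c "from h import *;look('p5')"
```

```text
tcp [-57.9 -45.3] [460.8  24.9 182.6] [0.2 0.1 0.5] 8.8
```

View pics/p5.png

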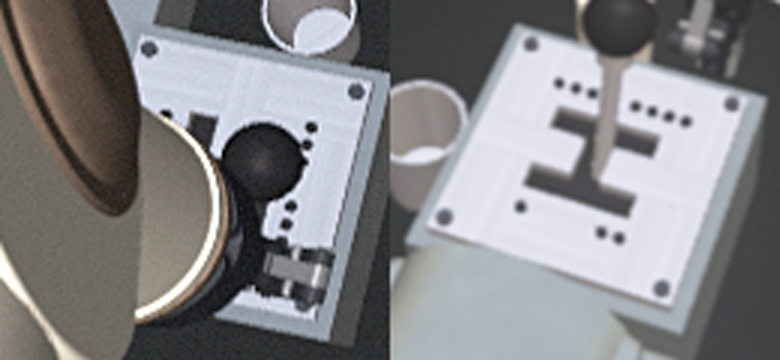

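The lever stands in the crossbar at the right end, with the knob at about (237,204) in the top view. The fingertips are behind it, so I push forward.

Emit:
send_rows:
  targets:
    - [[0, 0, 0], [8, -1, 0], 0]
    - [[0, 0, 0], [8, 0, 0], 0]
    - [[0, 0, 0], [6, 0, 0], 0]
    - [[0, 0, 0], [6, 0, 0], 0]
    - [[0, 0, 0], [6, 0, 0], 0]

```text
time_s: 9.4
position: [493.6, 20.5, 182.6]
ee_rot: [3.128, -0.286, -0.001]
ft_force: [-3.0, 0.7, 2.1]
width: -0.0
grip_force: 1.4
```

Emit:
send_rows:
  targets:
    - [[0, 0, 0], [6, 0, 0], 0]
    - [[0, 0, 0], [6, 0, 0], 0]
    - [[0, 0, 0], [6, 0, 0], 0]

```text
time_s: 9.7
position: [511.5, 17.1, 182.3]
ee_rot: [-3.129, 0.286, 0.0]
ft_force: [-2.9, 1.6, 1.8]
width: 0.1
grip_force: 1.3
```

Emit:
send_rows:
  targets:
    - [[0, 0, 0], [5, 0, 0], 0]
    - [[0, 0, 0], [5, 0, 0], 0]
    - [[0, 0, 0], [5, 0, 0], 0]

```text
time_s: 10.0
position: [525.7, 14.4, 181.8]
ee_rot: [-3.129, 0.286, 0.002]
ft_force: [-1.6, 1.3, -1.6]
width: -0.2
grip_force: 1.3
```

Emit:
send_rows:
  targets:
    - [[0, 0, 0], [4, 0, 0], 0]
    - [[0, 0, 0], [3, 0, 0], 0]

```text
time_s: 10.2
position: [532.6, 12.8, 181.9]
ee_rot: [3.128, -0.286, -0.002]
ft_force: [-1.8, -0.1, -2.5]
width: 0.1
grip_force: 1.3
```

Emit:
send_rows:
  targets:
    - [[0, 0, 0], [2, 0, 0], 0]
    - [[0, 0, 0], [1.5, 0, 0], 0]

```text
time_s: 10.4
position: [534.6, 12.5, 181.8]
ee_rot: [3.128, -0.286, -0.006]
ft_force: [-9.1, 0.7, 2.7]
width: -0.1
grip_force: 4.6
```

Emit:
send_rows:
  targets:
    - [[0, 0, 0], [2, 0, 0], 0]
    - [[0, 0, 0], [0, 0, 0], 0]

```text
time_s: 10.6
position: [534.7, 12.5, 181.7]
ee_rot: [3.127, -0.285, -0.011]
ft_force: [-12.3, 1.2, 5.2]
width: -0.4
grip_force: 6.1
```

Emit:
send_rows:
  targets:
    - [[0, 0, 0], [-18, 0, 0], 0]
    - [[0, 0, 0], [-25, 0, 0], 0]
    - [[0, 0, 0], [-10, 0, -30], 0]
    - [[0, 0, 0], [-30, 0, -40], 0]
    - [[0, 0, 0], [-30, 0, -30], 0]

```text
time_s: 11.1
position: [428.2, 33.2, 284.6]
ee_rot: [-3.128, 0.285, -0.006]
ft_force: [0.6, -1.6, 0.1]
width: -0.1
grip_force: 0.0
```

Emit:
send_rows:
  targets:
    - [[0, 0, 0], [0, 40, 0], 0]
    - [[0, 0, 0], [0, 40, 0], 0]
    - [[0, 0, 0], [0, 40, 0], 0]
    - [[0, 0, 0], [0, 40, 0], 0]
    - [[0, 0, 0], [0, 0, 0], 0]

```text
time_s: 11.6
position: [397.7, -130.8, 283.1]
ee_rot: [3.124, -0.299, 0.004]
ft_force: [0.4, 0.5, -0.4]
width: 0.4
grip_force: 0.0
```

```bash
python3 -c "from h import *;look('p6')"
```

```text
tcp [ -91.8 -209.9] [ 397.7 -130.8  283.1] [ 0.4  0.5 -0.4] 11.6
```

View pics/p6.png

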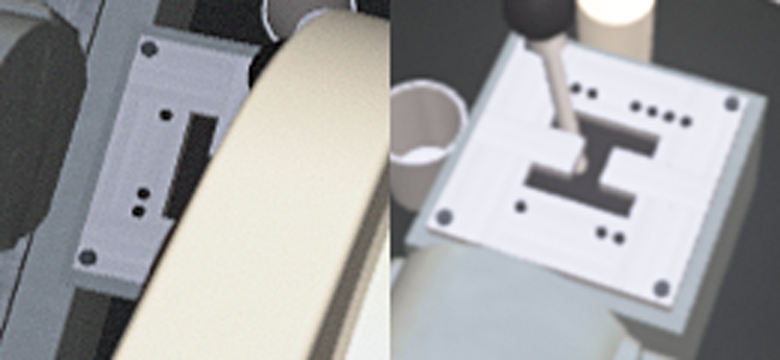

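The side view shows the stem in the far right leg, beside the three rivets. The knob is at about (284,232), and the bottle and cup have not moved. I check the knob's position and hand in.

```bash
python3 - <<'E'
import pickle;from h import *
from station import ctrl
d=pickle.load(open('p6.pkl','rb'));g=d['side']['pixels'][205:258,255:315].max(2)
m=(g<75).astype(np.uint8);n,l,s,c=cv2.connectedComponentsWithStats(m);i=1+s[1:,4].argmax();print(s[i],c[i]+[255,205])
p=mach(plane(d['side'],(284,231.7),190));print(p)
if p[0]>43 and p[1]<-36: print(ctrl.hand_in())
E
```

```text
[   0    0   53   53 1855] [275.16819407 225.16657682]
[ 49.57268417 -41.66152418]
the job is handed in; nothing more can be done
None
```

The lever is fully home in the third slot (far right): it stopped hard against the slot end, and the camera puts the knob at x ≈ +50, y ≈ −42 mm from the gate centre, where 49 and −43 mm is expected. It was only pushed, the hand is clear, and the job was handed in at about 12 s; the bottle and cup look unmoved, while the screwdriver was not re-checked, though the hand never went low near it.

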